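# Pin home, lift the sagging bolt and hold the medicines cage gate ajar

### The arm

A 7-joint arm with a two-finger parallel gripper is mounted at the origin on the work surface. World frame = base frame: x ahead of the robot, y to its left, z up, the work surface at z = 0. Lengths are in m, angles in rad, forces in N, time in s.
With the tool pointing down it reaches from about 0.4 to 0.875 m from the base axis. Payload 4.4 kg.
Tool frame: the origin (TCP) lies midway between the tips of the shut fingers; the grasp point (between the pads) lies 19 mm behind it (env.grip_point_offset is the distance from the TCP to the grasp point, in m); z points along the fingers, x is the direction in which the jaws open and shut, and the axes are right-handed (so a half turn about z gives the same grasp; the last joint's range is limited). The gripper opens to 85 mm and grips with 20 to 120 N. Pads are 22 mm wide; open, the fingers measure 114 mm over their backs; the gripper's body (76 mm by 85 mm) begins 54 mm behind the grasp point. The pads swing forward as they close: fully open they stand 13 mm farther back than shut.
Start: joints at [1.162, 0.628, 0.038, 1.517, -0.027, 0.996, -0.02], TCP at [0.219, -0.612, 0.231] pointing down, gripper open.
Joint ranges: [-3.06, 3.06], [-0.37, 2.12], [-1.25, 1.32], [0.18, 2.47], [-1.1, 4.24], [0.23, 1.98], [-2.94, 2.94]. Speed limits (rad/s): [2.57, 2.57, 3.14, 3.14, 3.14, 3.14, 3.14].

### API

Orientations are given as a 3x3 rotation matrix whose columns are the frame's x, y, z axes.
In Python, from station import env gives the robot as it stands.
- The arm moves only by the tool step_arm, never from a script. Its argument "increments" is text: rows parted by semicolons, each of 7 numbers parted by spaces: the shift along the world's x, y, z in mm, then the turn, a rotation vector about the world's x, y, z in rad, then the closure in counts, from 0 (fully open) to 255 (shut). A call has 1 to 12 rows; each row is the pose to reach, as a shift and turn from the pose measured when the call began; what a row does not reach only later rows make up. A row lasts 1/12 s, in which the tool goes at most 41.7 mm and 7.16 degrees, less where a joint would pass 70% of its speed; a pose out of reach is approached as far as the arm can. A call with a gripper value outside its range is refused whole. The fingers move at their own pace and stop on an object; "force" is the grip in N (left out, the last holds). Time passes only in rows, so rows that repeat a pose let the fingers close. It gives the time, the measured TCP pose, the force and the opening at its end, in the units of the state.
- env.state(): the state, without advancing time (a new reading comes with each control period).
- env.capture(name): name is "scene" or "side" or "wrist"; returns a dict with "color" (384x512x3 uint8, red, green, blue), "K" (3x3 intrinsics, pixels), "k1" (the pictures are not rectified: a ray, as slopes to the right and down, at radius r is drawn at 1 + k1 r^2 times it, then the intrinsics apply), "extrinsics" (4x4, takes a point from world to camera coordinates). Camera axes: x right, y down, z forward; pixel columns grow to the right and rows downward; lengths in m; the calibration is good to about 2 mm. A picture is of the moment at which its call begins. There is no depth.
- env.hand_in(): hands the job in, once; it reports no verdict.
Trained networks look in the newest picture that a camera, given by its name, has taken for a name from the list of things; names that differ only in an ending like _2 or _b are one class to them, and where a whole thing is asked for, a point or a joint stands for the part that bears it (a point fixed in the world has none). Each returns a list of dicts, best first, with "confidence" (0 to 1); they miss things now and then, are a little off and sometimes report something else, mostly with a low value. They report only what shows in the picture. A call takes as long as a camera call.
- env.boxes_of(camera, label): "centre" ([x, y, z] in m, in world coordinates, good to about 4 mm: the middle of the surface that is visible of it).
- env.landmark_of(camera, label): "centre" ([x, y, z] in m, in world coordinates, good to about 4 mm: a listed point, or the origin of a listed thing).
The state is a dict: "clock": time; "q": joint angles; "joint_velocities": joint speeds; "joint_torque": joint torques, N m; "tool_pos": TCP position; "tcp_rot": TCP orientation; "contact_force": force on the tool from outside, world axes, zero at the start; "ft_torque": the same for the moment, N m; "gripper_width": finger opening in m.
Only numpy, scipy, OpenCV 4.12 (cv2) and the standard library are available. Lean on these libraries where they do the work, as an engineer would, in place of code of your own. Each camera call takes 0.05 s, during which the arm holds its last target.

### The job

The upper hinge pin of the medicines cage has crept up: push it fully home first, while the gate is still bolted. Then take the bolt by its knob, lift the sagging bolt so that it clears the bent lip of its keeper, draw it right out of the keeper without forcing it against the lip, and pull the self-closing gate open towards you until its latch edge stands about 10 cm (a hand's breadth) out. Finish while holding the gate steady at that opening, with the pin home and the bolt drawn, and leave the other things on the counter and on the cage undisturbed.

Things in the scene. Friction and masses are not known exactly. Their poses are not given: they have to be found in the camera images.
- cage: galvanised mesh medicines cage fixed on the counter, 370 mm wide, 240 mm deep, 150 mm high. Origin on the counter under the middle of its front; x points into the cage (away from the robot), y along the front towards the latch post, z up. It may stand turned by up to 0.25 rad. Front posts 35 mm square, 150 mm high, begin at x = 0; the gate (278 mm wide) hangs 14 mm in front of them
- gate_hinge (a point): point on the vertical hinge axis of the gate at 150 mm height; in cage axes at x -14, y -158 mm
- gate_swing (a joint): gate angle, rad: 0 shut, positive as the latch edge comes out towards the robot (counter-clockwise seen from above), up to 1.5. A spring (0.45 N m at 0, 0.3 N m more per rad) always swings it shut. The latch edge is 296 mm from the hinge axis, so 10 cm is 0.34 rad
- pin_head (a point): centre of the top face of the hinge pin's round head (18 mm across, 7 mm thick, pin 10 mm thick) in the upper hinge, pointing down through fork, lug and fork; moves with the pin. Seated, this point is 167 mm above the counter. Fork top at 160 mm; the cage behind is 150 mm high
- hinge_pin (a joint): how far the pin stands up from its seat, m: 0 fully home (head on the fork), starts 0.015 to 0.025. Tight fit: it needs about 5 N steady push downwards (more when fast) and stays where left
- bolt_knob (a point): centre of the upright steel knob (22 mm diameter, 25 mm high, vertical axis, on a 10 mm stem) of the barrel bolt, about 210 mm above the counter, 243 mm from the hinge axis along the gate; its axes are the gate's: at gate angle 0 the same as the cage's. The bolt's guides, 190 mm high, stand 97 mm behind and 33 mm ahead of the knob
- bolt_draw (a joint): how far the bolt is drawn, m: 0 shot, up to 0.050 drawn, towards the hinge (-y of the gate); friction 1 N. Lifted over the lip, it is wholly out of the keeper from 0.030 on. Not lifted, the lip stops it after about 7 mm
- bolt_lift (a joint): how far the bolt is lifted in its worn, over-tall guides, m: 0 sagging (it falls back by its weight, about 3 N), up to 0.012. Above 0.005 its notched nose clears the bent lip; it must stay lifted until the nose, 20 mm long, has passed the lip (first 30 mm of the draw)
- bolt: the 14 mm thick bolt rod, 192 mm long, whose underside is notched 6 mm deep near the nose; origin on the rod's axis under the knob, y towards the nose (nose end at y +91 mm), axis 163 mm above the counter when sagging
- keeper: steel staple on top of the latch post that receives the bolt's nose; cage origin and axes; 26 mm long, from y 146 to 172 mm, 190 mm high
- keeper_lip (a point): top edge of the keeper's bent-up lip at its mouth, 161 mm above the counter, 5 mm above the underside of the sagging bolt
- gate: gate leaf of 18 mm tube and mesh, its origin on the hinge axis at counter height, y along the gate towards the latch edge; carries the bolt; top rail 150 mm high
- gate_stile_top (a point): top of the gate's latch-side stile, 20 mm wide, at 150 mm height, 286 mm from the hinge axis
- roof_carton: flat white carton 60 x 110 x 24 mm lying on the cage roof: leave alone. Origin under its centre
- side_carton: white carton 90 x 60 x 55 mm beside the cage's hinge side: leave alone. Origin under its centre
- amber_bottle: amber bottle 54 mm across, 105 mm high, beside the latch side: leave alone. Origin under its centre
- tablet_jar: white jar 52 mm across, 70 mm high, in front on the latch side: leave alone. Origin under its centre
- banded_cartons: four cartons in a rubber band, 100 x 114 x 65 mm: leave alone. Origin under its centre
- tape_dispenser: black tape dispenser 140 x 45 x 88 mm: leave alone. Origin under its centre
- stamp: wooden stamp 60 x 24 x 68 mm: leave alone. Origin under its centre

How it is judged:
By the outcome, as a careful person would: the job done as asked, in the order asked, and still so for the second after the job is handed in, while the arm keeps its last pose, push and grip.
It also fails if it takes over 48 s, if anything falls off the work surface, if the arm or the gripper's body presses on something with over 40 N, if the wrist force passes 120 N, or if a joint passes its speed limit or range.

## Working session

There is one attempt and no reset: what is moved stays moved. The work goes in short steps, Python scripts to look and compute and a tool call to move; the robot and the scene stay as the last step left them, time stands still between calls to the robot, and variables do not carry over. Pictures are saved under pics/ and viewed, and the job is handed in when it is done.

Besides the shell and the picture viewer there is one more tool, called after ">>>" in YAML: its name, and indented under it one key for each argument. step_arm: Moves the arm, as the interface text tells. Its arguments: {"type":"object","properties":{"increments":{"type":"string"},"force":{"type":"number"}},"required":["increments"]}

```bash
mkdir -p pics; ls
python3 - <<'E'
from station import env
import cv2
s=env.state(); print(s)
for c in ("scene","side","wrist"):
    r=env.capture(c); cv2.imwrite(f"pics/a_{c}.png",r["color"][:,:,::-1])
    for l in ["pin_head","bolt_knob","gate_hinge","keeper_lip","gate_stile_top","cage","bolt"]:
        d=env.landmark_of(c,l)
        print(c,l,[(x["centre"],round(x["confidence"],2)) for x in d[:2]])
print(env.state()["clock"])
E
```

```text
pics
{'clock': 0.0, 'q': array([ 1.16221045,  0.62932996,  0.03846698,  1.51839693, -0.02701595,
        0.99629475, -0.01996814]), 'joint_velocities': array([-0.00043083, -0.00102431, -0.00054501, -0.00093542,  0.00168646,
        0.00085762, -0.00042999]), 'joint_torque': array([-1.11308313e-03, -5.63417494e+01,  1.22602981e+00, -1.93451500e+01,
        1.09286790e-02,  1.05586799e-02,  2.32461815e-06]), 'tool_pos': array([ 0.21827561, -0.61157695,  0.23039077]), 'tcp_rot': array([[ 3.36113700e-01, -9.41821180e-01, -6.66776871e-04],
       [-9.41819479e-01, -3.36114361e-01,  1.79016549e-03],
       [-1.91012906e-03,  2.62842991e-05, -9.99998175e-01]]), 'contact_force': array([ 0.43028647, -0.77115779, -0.02374611]), 'ft_torque': array([-0.06801464, -0.05566862,  0.01033448]), 'gripper_width': 0.08520885463585617}
scene pin_head [([0.5638, -0.1162, 0.1893], 0.48)]
scene bolt_knob [([0.5293, 0.1282, 0.2123], 0.79), ([0.5533, 0.0477, -0.0003], 0.28)]
scene gate_hinge [([0.5611, -0.1147, 0.1487], 0.63)]
scene keeper_lip [([0.5143, 0.1852, 0.1565], 0.53)]
scene gate_stile_top [([0.5178, 0.1627, 0.1531], 0.71)]
scene cage [([0.5558, 0.0468, -0.0008], 0.89), ([0.7189, -0.0025, 0.1497], 0.41)]
scene bolt [([0.529, 0.1263, 0.1626], 0.7), ([0.5563, 0.049, 0.0002], 0.21)]
side pin_head [([0.566, -0.1106, 0.1851], 0.41)]
side bolt_knob [([0.5265, 0.1251, 0.2143], 0.52), ([0.5194, 0.1876, 0.1606], 0.47)]
side gate_hinge [([0.5621, -0.1159, 0.1469], 0.83)]
side keeper_lip [([0.5189, 0.1881, 0.1609], 0.52), ([0.6901, -0.1991, -0.0007], 0.32)]
side gate_stile_top [([0.521, 0.1703, 0.152], 0.9), ([0.5181, 0.1893, 0.1624], 0.75)]
side cage [([0.5518, 0.0407, -0.0001], 0.76)]
side bolt [([0.7139, -0.0015, 0.1538], 0.5), ([0.5226, 0.1287, 0.168], 0.43)]
wrist pin_head []
wrist bolt_knob []
wrist gate_hinge []
wrist keeper_lip []
wrist gate_stile_top []
wrist cage []
wrist bolt []
1.2
```

View pictures.

View pics/a_scene.png

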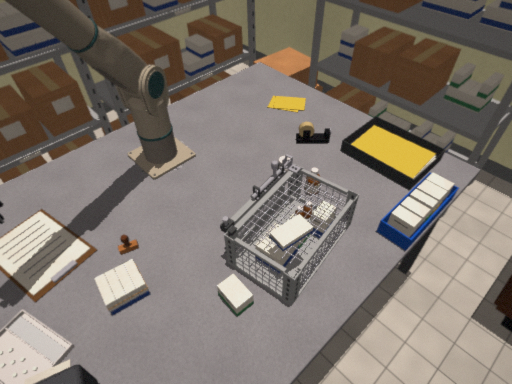

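View pics/a_side.png

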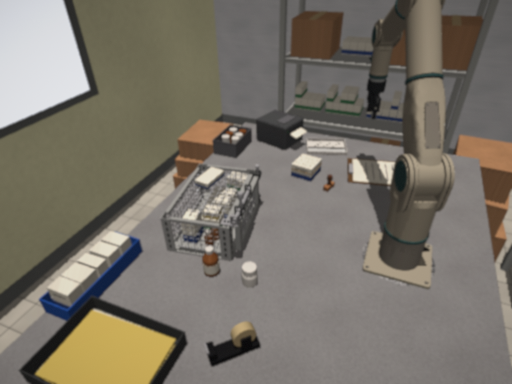

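Run:
```python
from station import env
for c in ("scene","side"):
    env.capture(c)
    for l in ["tablet_jar","amber_bottle","banded_cartons","tape_dispenser","stamp","side_carton","roof_carton"]:
        d=env.landmark_of(c,l)
        print(c,l,[(x["centre"],round(x["confidence"],2)) for x in d[:1]])
```

```text
scene tablet_jar []
scene amber_bottle [([0.5661, 0.2936, -0.0006], 0.54)]
scene banded_cartons [([0.4502, -0.4185, -0.0015], 0.68)]
scene tape_dispenser []
scene stamp [([0.3187, -0.3328, 0.0008], 0.67)]
scene side_carton [([0.6914, -0.2033, 0.0003], 0.61)]
scene roof_carton [([0.7168, -0.0018, 0.1489], 0.73)]
side tablet_jar [([0.4259, 0.2875, 0.0012], 0.67)]
side amber_bottle [([0.5656, 0.2906, -0.0048], 0.6)]
side banded_cartons [([0.4491, -0.4224, 0.0024], 0.57)]
side tape_dispenser [([0.371, 0.5229, 0.0033], 0.96)]
side stamp [([0.5594, -0.1152, 0.1463], 0.51)]
side side_carton [([0.6916, -0.2014, 0.0024], 0.72)]
side roof_carton [([0.716, -0.0045, 0.1535], 0.79)]
```

```bash
cat > h.py <<'E'
import numpy as np
from scipy.optimize import least_squares
obs=[((-14,-158),(.5611,-.1147)),((-14,-158),(.5621,-.1159)),((-14,-158),(.5638,-.1162)),((-14,-158),(.566,-.1106)),
((-14,85),(.5293,.1282)),((-14,85),(.5265,.1251)),((-14,128),(.5178,.1627)),((-14,128),(.521,.1703)),((0,0),(.5558,.0468)),((0,0),(.5518,.0407)),((-14,146),(.5143,.1852)),((-14,146),(.5189,.1881))]
P=np.array([o[0] for o in obs])/1e3;Q=np.array([o[1] for o in obs])
def T(p,P):
    c,s=np.cos(p[2]),np.sin(p[2]); return P@np.array([[c,s],[-s,c]])+p[:2]
r=least_squares(lambda p:(T(p,P)-Q).ravel(),[.555,.045,.15],loss='soft_l1',f_scale=.003)
p=r.x
if __name__=="__main__":
    print(p,(1e3*(T(p,P)-Q)).round(1))
    print("pin",T(p,np.array([[-.014,-.158]])),"knob",T(p,np.array([[-.014,.085]])))
E
python3 h.py
```

```text
[0.55332243 0.04390476 0.15147152] [[ 2.2  0.3]
 [ 1.2  1.5]
 [-0.5  1.8]
 [-2.7 -3.8]
 [-2.6 -2.4]
 [ 0.2  0.7]
 [ 2.4  5.6]
 [-0.8 -2. ]
 [-2.5 -2.9]
 [ 1.5  3.2]
 [ 3.2  0.9]
 [-1.4 -2. ]]
pin [[ 0.56332382 -0.11439865]] knob [[0.52665683 0.12581902]]
```

>>> step_arm:
  increments: "340 440 10 0 0 1.376 255;340 440 10 0 0 1.376 255;340 440 10 0 0 1.376 255;340 440 10 0 0 1.376 255;340 440 10 0 0 1.376 255;340 440 10 0 0 1.376 255;340 440 10 0 0 1.376 255;340 440 10 0 0 1.376 255;340 440 10 0 0 1.376 255;340 440 10 0 0 1.376 255;340 440 10 0 0 1.376 255;340 440 10 0 0 1.376 255"

```text
clock: 3.0
tool_pos: [0.5251, -0.2151, 0.2406]
tcp_rot: [[0.988, 0.152, 0.001], [0.152, -0.988, -0.0], [0.001, 0.0, -1.0]]
contact_force: [1.9, -1.6, -1.0]
gripper_width: -0.0003
```

Run:
```python
from station import env
import cv2
r=env.capture("wrist"); cv2.imwrite("pics/b_wrist.png",r["color"][:,:,::-1])
for l in ["pin_head","gate_hinge","bolt_knob"]:
    print(l,[(x["centre"],round(x["confidence"],2)) for x in env.landmark_of("wrist",l)[:2]])
```

```text
pin_head []
gate_hinge [([0.564, -0.1123, 0.1529], 0.8)]
bolt_knob []
```

View pics/b_wrist.png

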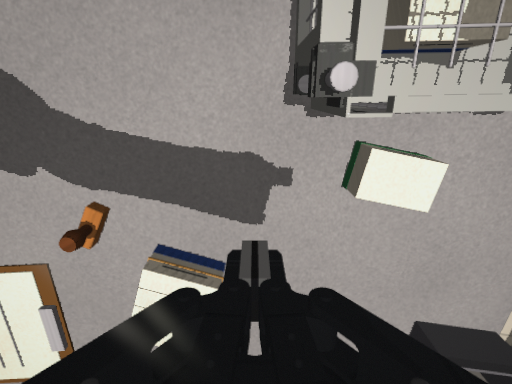

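The wrist view shows the pin head as a bright disc at pixel (344,76), and the shut fingertips at about (255,250). I'll back-project the head.

```bash
cat >> h.py <<'E'
import cv2
def ray(r,uv):
    n=cv2.undistortPoints(np.array([[uv]],float),r["K"],np.array([r["k1"],0,0,0],float))[0,0]
    E=r["extrinsics"];R=E[:3,:3];t=E[:3,3]
    return -R.T@t, R.T@np.array([n[0],n[1],1])
def atz(r,uv,z):
    o,d=ray(r,uv); return o+d*(z-o[2])/d[2]
E
python3 - <<'E'
from station import env
from h import *
r=env.capture("wrist")
print(r["K"],r["k1"])
for z in(.18,.187,.192): print(z,atz(r,(344,76),z))
E
```

```text
[[296.0007449    0.         254.30937595]
 [  0.         296.0007449  194.89743076]
 [  0.           0.           1.        ]] 0.025107022111332436
0.18 [ 0.56590531 -0.11461374  0.18      ]
0.187 [ 0.56402452 -0.11526483  0.187     ]
0.192 [ 0.56268109 -0.1157299   0.192     ]
```

>>> step_arm:
  increments: "39 100 -15 0 0 0 255;39 100 -15 0 0 0 255;39 100 -15 0 0 0 255;39 100 -35 0 0 0 255;39 100 -43 0 0 0 255;39 100 -43 0 0 0 255"

```text
clock: 3.75
tool_pos: [0.5603, -0.1194, 0.1951]
tcp_rot: [[0.989, 0.145, -0.006], [0.145, -0.99, -0.002], [-0.006, 0.001, -1.0]]
contact_force: [0.2, -0.1, 0.4]
gripper_width: 0.0001
```

Run:
```python
from station import env
import cv2
s=env.state();print(s["tool_pos"],s["contact_force"])
r=env.capture("wrist"); cv2.imwrite("pics/c_wrist.png",r["color"][:,:,::-1])
```

```text
[ 0.56034232 -0.11942985  0.19505224] [ 0.1627674  -0.10449459  0.42720766]
```

View pics/c_wrist.png

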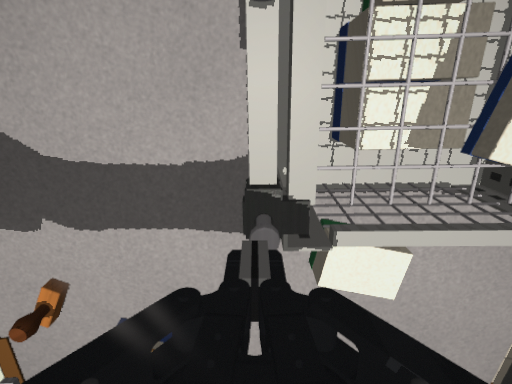

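The pin head shows at (263,232), just ahead of the fingertips at (258,243). I'll shift a few millimetres over it and press down slowly.

>>> step_arm:
  increments: "3.5 4.5 0 0 0 0 255;3.5 4.5 0 0 0 0 255;3.5 4.5 -3 0 0 0 255;3.5 4.5 -6 0 0 0 255;3.5 4.5 -9 0 0 0 255;3.5 4.5 -12 0 0 0 255"

```text
clock: 4.3
tool_pos: [0.5647, -0.1156, 0.1844]
tcp_rot: [[0.99, 0.144, -0.004], [0.143, -0.99, -0.002], [-0.004, 0.002, -1.0]]
contact_force: [-1.3, -1.3, 5.4]
gripper_width: 0.0001
```

>>> step_arm:
  increments: "-1 0 -3 0 0 0 255;-1 0 -5 0 0 0 255;-1 0 -7 0 0 0 255;-1 0 -9 0 0 0 255;-1 0 -11 0 0 0 255;-1 0 -13 0 0 0 255;-1 0 -15 0 0 0 255;-1 0 -16 0 0 0 255;-1 0 -17 0 0 0 255"

```text
clock: 5.05
tool_pos: [0.5646, -0.1156, 0.1679]
tcp_rot: [[0.99, 0.144, -0.002], [0.144, -0.99, -0.003], [-0.002, 0.002, -1.0]]
contact_force: [2.0, -0.8, 4.6]
gripper_width: 0.0003
```

>>> step_arm:
  increments: "0 0 -1 0 0 0 255;0 0 -2 0 0 0 255;0 0 -3 0 0 0 255;0 0 -3 0 0 0 255"

```text
clock: 5.38
tool_pos: [0.5647, -0.1156, 0.1669]
tcp_rot: [[0.99, 0.143, -0.001], [0.143, -0.99, -0.004], [-0.001, 0.003, -1.0]]
contact_force: [-4.0, 0.8, 19.1]
gripper_width: -0.0001
```

>>> step_arm:
  increments: "0 0 40 0 0 0 255;0 0 80 0 0 0 200;-25 155 100 0 0 0.01 110;-25 155 100 0 0 0.01 110;-25 155 100 0 0 0.01 110;-25 155 100 0 0 0.01 110;-25 155 100 0 0 0.01 110;-25 155 100 0 0 0.01 110"

```text
clock: 6.05
tool_pos: [0.5388, 0.0419, 0.2668]
tcp_rot: [[0.987, 0.159, -0.002], [0.159, -0.987, -0.003], [-0.002, 0.003, -1.0]]
contact_force: [-0.7, -1.1, -1.2]
gripper_width: 0.0485
```

Run:
```python
from station import env
import cv2
from h import *
s=env.state();print(s["clock"],s["tool_pos"],s["contact_force"],s["gripper_width"])
for c in ("wrist","scene","side"):
    r=env.capture(c); cv2.imwrite(f"pics/d_{c}.png",r["color"][:,:,::-1])
    for l in ["pin_head","bolt_knob","keeper_lip"]:
        print(c,l,[(x["centre"],round(x["confidence"],2)) for x in env.landmark_of(c,l)[:2]])
r=env.capture("wrist")
for uv in [(256,100),(256,150),(300,100)]: print(uv,atz(r,uv,.2225))
import pickle; pickle.dump({k:r[k] for k in("K","k1","extrinsics")},open("d.pkl","wb"))
```

```text
6.05 [0.53880006 0.04192696 0.26676534] [-0.74552883 -1.09631082 -1.16267386] 0.04853070912963054
wrist pin_head [([0.5672, -0.1095, 0.1691], 0.72)]
wrist bolt_knob [([0.5267, 0.1236, 0.2073], 0.88)]
wrist keeper_lip []
scene pin_head [([0.5633, -0.1144, 0.1685], 0.54)]
scene bolt_knob [([0.5294, 0.1251, 0.2137], 0.73)]
scene keeper_lip [([0.5158, 0.1872, 0.161], 0.64)]
side pin_head []
side bolt_knob []
side keeper_lip [([0.5163, 0.1857, 0.1615], 0.43)]
(256, 100) [0.52727957 0.11716499 0.2225    ]
(256, 150) [0.53197482 0.08735315 0.2225    ]
(300, 100) [0.55341493 0.12119838 0.2225    ]
```

View pics/d_wrist.png

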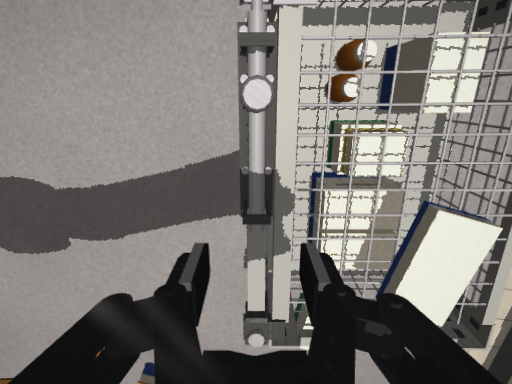

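Wrist view: knob top at (258,94), guides at about (257,38) and (257,195), the pin head at (256,340) down on its fork. The network also puts the pin at z of about 0.1685, so it is home. Next I'll move over the knob.

>>> step_arm:
  increments: "-11 82 0 0 0 -0.008 110;-11 82 0 0 0 -0.008 110;-11 82 0 0 0 -0.008 110;-11 82 -15 0 0 -0.008 110;-11 82 -15 0 0 -0.008 110"

```text
clock: 7.12
tool_pos: [0.5273, 0.1216, 0.2503]
tcp_rot: [[0.989, 0.147, -0.004], [0.147, -0.989, -0.004], [-0.005, 0.004, -1.0]]
contact_force: [-0.7, -1.1, -0.5]
gripper_width: 0.0487
```

Run:
```python
from station import env
import cv2
s=env.state();print(s["clock"],s["tool_pos"],s["contact_force"],s["gripper_width"])
r=env.capture("wrist"); cv2.imwrite("pics/e_wrist.png",r["color"][:,:,::-1])
```

```text
7.1167 [0.52734105 0.12160294 0.25027603] [-0.66023976 -1.07394193 -0.5050713 ] 0.048686454101862314
```

View pics/e_wrist.png

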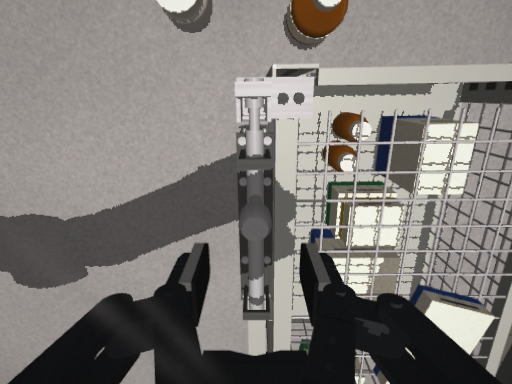

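Run:
```python
from station import env
from h import *
r=env.capture("wrist")
print(atz(r,(256,213),.2225),atz(r,(256,221),.2225))
```

```text
[0.52567834 0.13289901 0.2225    ] [0.52648994 0.12749757 0.2225    ]
```

Knob at (256,220), centred between the open fingers at columns 200 and 310. I'll go down and grip.

>>> step_arm:
  increments: "0 4 -20 0 0 0 110;0 4 -40 0 0 0 110;0 4 -59 0 0 0 110;0 4 -59 0 0 0 110;0 4 -59 0 0 0 110"

```text
clock: 7.63
tool_pos: [0.5283, 0.1241, 0.1927]
tcp_rot: [[0.99, 0.144, -0.003], [0.144, -0.99, -0.004], [-0.004, 0.004, -1.0]]
contact_force: [0.8, 0.2, 0.1]
gripper_width: 0.0485
```

>>> step_arm:
  increments: "0 1 0 0 0 0 160;0 1 0 0 0 0 200;0 1 0 0 0 0 255;0 1 0 0 0 0 255;0 1 0 0 0 0 255;0 1 0 0 0 0 255"
  force: 30

```text
clock: 8.13
tool_pos: [0.5275, 0.1251, 0.1942]
tcp_rot: [[0.99, 0.144, -0.004], [0.144, -0.99, -0.005], [-0.005, 0.004, -1.0]]
contact_force: [-5.0, -1.2, 5.8]
gripper_width: 0.0206
```

Run:
```python
from station import env
import cv2
r=env.capture("wrist"); cv2.imwrite("pics/f_wrist.png",r["color"][:,:,::-1])
s=env.state();print(s["clock"],s["tool_pos"],s["contact_force"],s["gripper_width"])
```

```text
8.1833 [0.52755391 0.12503689 0.19419523] [-3.54115199 -0.55968521  6.74921676] 0.02067587636496402
```

View pics/f_wrist.png

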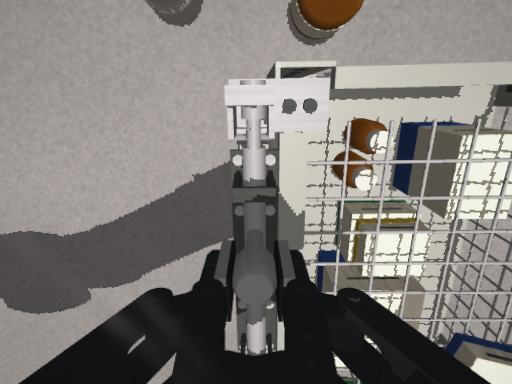

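The knob is held between the pads at (255,270). The bolt nose is in the keeper at (255,100). Now the lift.

>>> step_arm:
  increments: "0 0 3 0 0 0 255;0 0 6 0 0 0 255;0 0 9 0 0 0 255;0 0 9 0 0 0 255;0 0 9 0 0 0 255"
  force: 40

```text
clock: 8.6
tool_pos: [0.5273, 0.125, 0.2033]
tcp_rot: [[0.99, 0.144, -0.004], [0.144, -0.99, -0.005], [-0.005, 0.005, -1.0]]
contact_force: [-1.6, 0.5, -2.7]
gripper_width: 0.0208
```

Run:
```python
from station import env
import cv2
s=env.state();print(s["clock"],s["tool_pos"],s["contact_force"],s["gripper_width"])
r=env.capture("wrist"); cv2.imwrite("pics/g_wrist.png",r["color"][:,:,::-1])
print([(x["centre"],round(x["confidence"],2)) for l in("bolt","bolt_knob","keeper_lip") for x in env.landmark_of("wrist",l)[:2]])
```

```text
8.6 [0.5272509  0.12497018 0.2032899 ] [-1.56966862  0.4578713  -2.652592  ] 0.02084440830923993
[([0.5265, 0.1235, 0.1693], 0.88), ([0.528, 0.1286, 0.2143], 0.56), ([0.5162, 0.1864, 0.16], 0.69), ([0.5186, 0.166, 0.1508], 0.18)]
```

View pics/g_wrist.png

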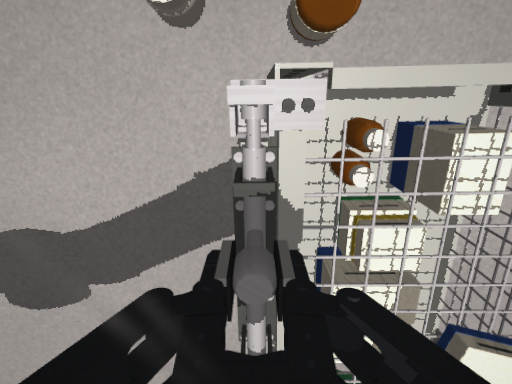

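The lift moved 9 mm and the tool now carries about 2.7 N, the weight of the bolt. I'll draw it, starting with 12 mm and checking the force.

>>> step_arm:
  increments: "0.6 -4 0 0 0 0 255;1.2 -8 0 0 0 0 255;1.8 -12 0 0 0 0 255;1.8 -12 0 0 0 0 255"

```text
clock: 9.13
tool_pos: [0.5293, 0.1114, 0.2028]
tcp_rot: [[0.99, 0.143, -0.005], [0.143, -0.99, -0.006], [-0.006, 0.006, -1.0]]
contact_force: [-1.2, -1.1, -3.6]
gripper_width: 0.0204
```

>>> step_arm:
  increments: "0.9 -6 0.5 0 0 0 255;1.8 -12 0.5 0 0 0 255;2.7 -18 0.5 0 0 0 255;3.6 -24 0.5 0 0 0 255;4.4 -29 0.5 0 0 0 255;4.4 -29 0.5 0 0 0 255"

```text
clock: 9.63
tool_pos: [0.5342, 0.0802, 0.2033]
tcp_rot: [[0.99, 0.141, -0.004], [0.141, -0.99, -0.008], [-0.006, 0.007, -1.0]]
contact_force: [-1.2, -1.0, -3.3]
gripper_width: 0.0202
```

Run:
```python
from station import env
import cv2
s=env.state();print(s["clock"],s["tool_pos"],s["contact_force"],s["gripper_width"])
r=env.capture("wrist"); cv2.imwrite("pics/i_wrist.png",r["color"][:,:,::-1])
print([(x["centre"],round(x["confidence"],2)) for l in("bolt","bolt_knob","keeper_lip") for x in env.landmark_of("wrist",l)[:2]])
```

```text
9.6333 [0.53422255 0.0802401  0.20328467] [-1.16430914 -0.99934635 -3.26863625] 0.02018206145368701
[([0.5331, 0.079, 0.1693], 0.6), ([0.5151, 0.1879, 0.1611], 0.98)]
```

View pics/i_wrist.png

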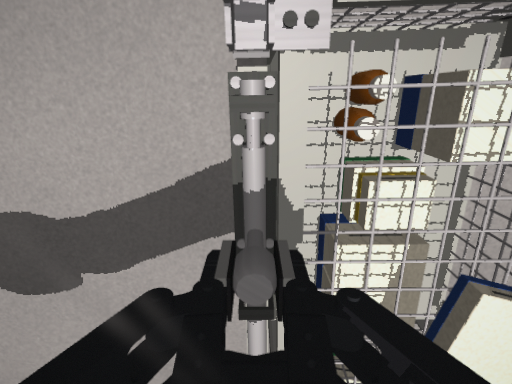

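The bolt is drawn about 45 mm. Its nose is at (253,118), well clear of the keeper at (250,45). Now I'll swing the gate along the arc about the hinge.

>>> step_arm:
  increments: "-8.2 -1.4 0 0 0 0.0425 255;-16.5 -3.2 0 0 0 0.085 255;-24.6 -5.4 0 0 0 0.1275 255;-32.6 -7.8 0 0 0 0.17 255;-32.6 -7.8 0 0 0 0.17 255"

```text
clock: 10.25
tool_pos: [0.5011, 0.0743, 0.2037]
tcp_rot: [[0.951, 0.309, -0.002], [0.309, -0.951, -0.007], [-0.004, 0.006, -1.0]]
contact_force: [2.1, 0.1, -3.4]
gripper_width: 0.0205
```

>>> step_arm:
  increments: "-8 -3 0 0 0 0.0425 255;-15.7 -6.5 0 0 0 0.085 255;-23.2 -10.7 0 0 0 0.1275 255;-30.4 -15 0 0 0 0.17 255;-30.4 -15 0 0 0 0.17 255;-30.4 -15 0 0 0 0.17 255"

```text
clock: 10.75
tool_pos: [0.4721, 0.0603, 0.2041]
tcp_rot: [[0.886, 0.464, 0.002], [0.464, -0.886, -0.006], [-0.001, 0.006, -1.0]]
contact_force: [2.1, 2.7, -3.0]
gripper_width: 0.0205
```

Run:
```python
from station import env
import cv2,numpy as np
s=env.state();print(s["clock"],s["tool_pos"],s["contact_force"],s["gripper_width"])
t=s["tool_pos"][:2]-np.array([.5635,-.1148]);print("r,ang",np.hypot(*t),np.arctan2(-t[0],t[1])-.1515)
for c in("wrist","scene","side"):
    r=env.capture(c); cv2.imwrite(f"pics/j_{c}.png",r["color"][:,:,::-1])
    for l in("bolt","bolt_knob","keeper_lip","gate_stile_top","pin_head","gate_hinge"):
        for x in env.landmark_of(c,l)[:1]:
            p=x["centre"];d=np.array(p[:2])-np.array([.5635,-.1148]);print(c,l,p,round(x["confidence"],2),"ang",round(np.arctan2(-d[0],d[1])-.1515,3),"r",round(np.hypot(*d),3))
```

```text
10.75 [0.47207725 0.06034755 0.20412516] [ 2.08026395  2.65814741 -2.98174448] 0.020496524549531003
r,ang 0.1975722254516307 0.3295731296433666
wrist bolt [0.4734, 0.0605, 0.1709] 0.65 ang 0.323 r 0.197
wrist bolt_knob [0.4702, 0.0604, 0.2185] 0.97 ang 0.338 r 0.198
wrist keeper_lip [0.5164, 0.1866, 0.166] 0.93 ang 0.004 r 0.305
wrist gate_stile_top [0.4295, 0.1391, 0.151] 0.75 ang 0.334 r 0.287
scene bolt [0.4714, 0.0621, 0.174] 0.51 ang 0.329 r 0.199
scene bolt_knob [0.4722, 0.058, 0.2215] 0.51 ang 0.335 r 0.195
scene keeper_lip [0.513, 0.1843, 0.1572] 0.5 ang 0.016 r 0.303
scene gate_stile_top [0.4281, 0.1336, 0.1526] 0.65 ang 0.348 r 0.283
scene pin_head [0.5651, -0.1159, 0.1695] 0.54 ang -2.325 r 0.002
scene gate_hinge [0.5621, -0.1163, 0.1497] 0.79 ang 2.239 r 0.002
side bolt [0.4766, 0.0578, 0.2229] 0.58 ang 0.315 r 0.193
side bolt_knob [0.4722, 0.0613, 0.2223] 0.69 ang 0.327 r 0.198
side keeper_lip [0.5194, 0.1848, 0.1588] 0.68 ang -0.005 r 0.303
side gate_stile_top [0.4299, 0.1359, 0.1501] 0.89 ang 0.338 r 0.284
side gate_hinge [0.5621, -0.1174, 0.1473] 0.63 ang 2.496 r 0.003
```

View pics/j_wrist.png

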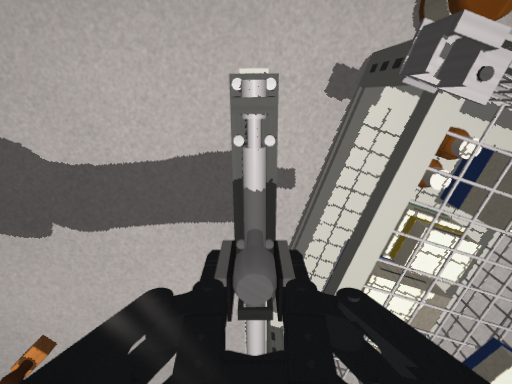

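View pics/j_scene.png

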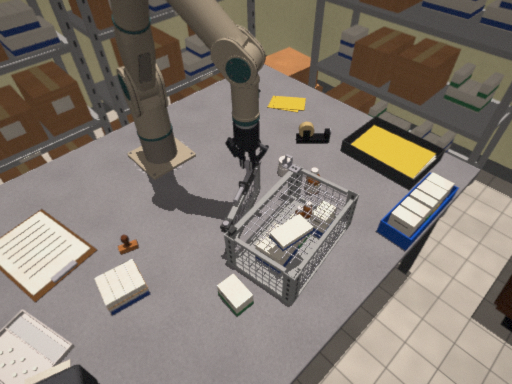

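>>> step_arm:
  increments: "-2 -1 0 0 0 0.008 255;-2 -1 0 0 0 0.008 255;-2 -1 0 0 0 0.008 255;-2 -1 0 0 0 0.008 255;-2 -1 0 0 0 0.008 255;-2 -1 0 0 0 0.008 255"

```text
clock: 12.3
tool_pos: [0.4688, 0.0582, 0.2037]
tcp_rot: [[0.881, 0.473, -0.001], [0.473, -0.881, -0.008], [-0.004, 0.006, -1.0]]
contact_force: [2.7, 2.1, -3.1]
gripper_width: 0.0203
```

Run:
```python
from station import env
import numpy as np
for i in range(2):
  for c in("wrist","side","scene"):
    env.capture(c)
    for l in("bolt_knob","gate_stile_top","pin_head","roof_carton","tablet_jar","amber_bottle","side_carton"):
        if i==1 and l not in("bolt_knob","gate_stile_top"): continue
        for x in env.landmark_of(c,l)[:1]:
            p=x["centre"];d=np.array(p[:2])-np.array([.5635,-.1148]);print(c,l,p,round(x["confidence"],2),"ang",round(np.arctan2(-d[0],d[1])-.1515,3))
  s=env.state();t=s["tool_pos"][:2]-np.array([.5635,-.1148]);print(s["clock"],s["tool_pos"],s["contact_force"],"r,ang",np.hypot(*t),np.arctan2(-t[0],t[1])-.1515,s["gripper_width"])
```

```text
wrist bolt_knob [0.4664, 0.0576, 0.2174] 0.65 ang 0.361
wrist gate_stile_top [0.4259, 0.1339, 0.1524] 0.56 ang 0.354
wrist amber_bottle [0.5631, 0.2952, -0.0005] 0.64 ang -0.151
side bolt_knob [0.4706, 0.0603, 0.2217] 0.56 ang 0.336
side gate_stile_top [0.4264, 0.1358, 0.1544] 0.79 ang 0.349
side pin_head [0.5196, 0.1898, 0.1632] 0.62 ang -0.008
side tablet_jar [0.4275, 0.286, 0.0009] 0.55 ang 0.176
side amber_bottle [0.5664, 0.2883, -0.0058] 0.71 ang -0.159
side side_carton [0.6907, -0.1991, 0.0035] 0.46 ang -2.308
scene bolt_knob [0.4722, 0.0575, 0.2203] 0.49 ang 0.336
scene gate_stile_top [0.4213, 0.1332, 0.1513] 0.8 ang 0.369
scene pin_head [0.5646, -0.1161, 0.1686] 0.4 ang -2.591
scene roof_carton [0.7186, -0.0051, 0.1465] 0.96 ang -1.107
scene tablet_jar [0.4258, 0.284, -0.0008] 0.45 ang 0.181
scene amber_bottle [0.5613, 0.2915, -0.0003] 0.53 ang -0.146
scene side_carton [0.691, -0.2002, -0.002] 0.55 ang -2.312
13.5 [0.46874069 0.05819484 0.20367548] [ 2.83192312  0.59211832 -3.09458702] r,ang 0.1972474133080264 0.349620265752303 0.020596300067504916
wrist bolt_knob [0.4677, 0.0587, 0.2194] 0.68 ang 0.353
wrist gate_stile_top [0.4254, 0.1348, 0.1505] 0.92 ang 0.354
side bolt_knob [0.4708, 0.0605, 0.2239] 0.58 ang 0.335
side gate_stile_top [0.4294, 0.1333, 0.153] 0.78 ang 0.344
scene bolt_knob [0.4704, 0.0561, 0.2216] 0.46 ang 0.347
scene gate_stile_top [0.4225, 0.1308, 0.1523] 0.9 ang 0.37
13.95 [0.46875334 0.05822509 0.20370509] [ 2.37192859  1.96015031 -3.10661934] r,ang 0.19726787215729194 0.3494903812194161 0.020637866992219287
```

>>> step_arm:
  increments: "1.3 0.6 0 0 0 -0.005 255;1.3 0.6 0 0 0 -0.005 255;1.3 0.6 0 0 0 -0.005 255;1.3 0.6 0 0 0 -0.005 255;1.3 0.6 0 0 0 -0.005 255;1.3 0.6 0 0 0 -0.005 255"

```text
clock: 14.45
tool_pos: [0.47, 0.0589, 0.2037]
tcp_rot: [[0.884, 0.468, -0.001], [0.468, -0.884, -0.007], [-0.004, 0.006, -1.0]]
contact_force: [2.6, 0.8, -2.9]
gripper_width: 0.0205
```

Run:
```python
from station import env
import numpy as np
for i in range(2):
  env.capture("scene")
  s=env.state();t=s["tool_pos"][:2]-np.array([.5635,-.1148]);print(s["clock"],s["tool_pos"],s["contact_force"],"r,ang",np.hypot(*t),np.arctan2(-t[0],t[1])-.1515,abs(s["joint_velocities"]).max())
```

```text
14.5 [0.47003297 0.05890581 0.20370762] [ 3.16605995  0.84680517 -2.51028589] r,ang 0.19725565208586293 0.34214289663179576 0.0024174627788509703
14.55 [0.47003469 0.05892368 0.2037043 ] [ 3.02578127  1.30273149 -3.14852759] r,ang 0.19727057735628736 0.34209232463345407 0.0020519482788373443
```

Steady at 0.342 rad, so I'm handing in.

```bash
python3 -c "
from station import env
print(env.hand_in())"
```

```text
the job is handed in; nothing more can be done
None
```

The job is handed in at about 14.6 s of the 48 s allowed. The pin is home, the bolt is drawn, and the gripper is holding the gate open at the asked width.

- **Pin:** I pushed it down first, with the gate still bolted. It met a hard stop at z = 0.1669 m (seated is 0.167 m) with 19 N on it. Later network readings of 0.1685 to 0.1695 m agree.
- **Bolt:** I lifted it 9 mm by the knob and then drew it about 45 mm. Force along the draw stayed at about 1 N, so it did not catch on the lip. The wrist picture showed the nose clear of the keeper.
- **Gate:** I swung it along its arc to about 0.342 rad, which puts the latch edge about 10 cm out. The gate was still, and the grip on the knob had not slipped.

**Disagreements and gaps in the checks:**
- Before a last 1.5 mm correction, the network angle readings spread from 0.335 to 0.370 rad, with the arm's own pose giving 0.349. The final 0.342 comes from the arm's pose and the fitted hinge position.
- The side camera once reported the keeper as the pin head; I discarded that reading.
- The roof carton, side carton, jar and bottle read within a few mm of where they started. I did not re-measure the banded cartons, tape dispenser or stamp; the arm did not go near them after the pin push, and the last scene picture showed nothing out of place.

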